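# Ring for the pressman and hold up the geared press roller

### The arm

A 7-joint arm with a two-finger parallel gripper is mounted at the origin on the work surface. World frame = base frame: x ahead of the robot, y to its left, z up, the work surface at z = 0. Lengths are in m, angles in rad, forces in N, time in s.
With the tool pointing down it reaches from about 0.425 to 0.875 m from the base axis. Payload 4.7 kg.
Tool frame: the origin (TCP) lies midway between the tips of the shut fingers; the grasp point (between the pads) lies 19 mm behind it (ctrl.grip_point_offset is the distance from the TCP to the grasp point, in m); z points along the fingers, y is the line along which they close (so a half turn about z gives the same grasp; the last joint's range is limited). The gripper opens to 87 mm and grips with 3 to 60 N. Pads are 19 mm wide; open, the fingers measure 117 mm over their backs; the gripper's body (75 mm by 190 mm) begins 51 mm behind the grasp point.
Start: joints at [1.27, 0.321, -0.07, 1.45, 0.023, 1.371, -0.057], TCP at [0.201, -0.618, 0.223] pointing down, gripper open.
Joint ranges: [-2.86, 2.86], [-0.3, 2.09], [-1.38, 1.24], [0.06, 2.45], [-1.56, 4.7], [0.09, 2.05], [-2.69, 2.69]. Speed limits (rad/s): [2.57, 2.57, 3.14, 3.14, 3.14, 3.14, 3.14].

### API

Orientations are given as a rotation vector (axis times angle).
In Python, from bench import ctrl gives the robot as it stands. The module is installed in compiled form; this text tells all that it offers.
- The arm moves only by the shell command python3 -m handwheel 'ROWS' [OPENING] [FORCE]. ROWS is JSON, a list of rows, each an object of numbers: "x", "y", "z": the shift along the tool's x, y, z in m; "wx", "wy", "wz": the turn, a rotation vector about the tool's x, y, z in degrees. A call has 1 to 10 rows; each row is the pose to reach, as a shift and turn from the pose commanded when the call began, along the tool's axes at that moment; what a row does not reach only later rows make up. A row lasts 1/12 s, in which the tool goes at most 41.7 mm and 7.16 degrees, less where a joint would pass 70% of its speed; a pose out of reach is approached as far as the arm can. A call with a gripper value outside its range is refused whole. OPENING is the finger opening in m, from 0 to 0.087, set as the call begins (- or left out, the last holds). The fingers move at their own pace and stop on an object; FORCE is the grip in N (left out, the last holds). Time passes only in rows, so rows that repeat a pose let the fingers close. It gives the time, the measured TCP pose, the force, the opening and the grip force at its end, in the units of the state.
- ctrl.get_state(): the state, without advancing time (a new reading comes with each control period).
- ctrl.get_image(name): name is "scene" or "top"; returns a dict with "image" (400x640x3 uint8, red, green, blue), "K" (3x3 intrinsics, pixels), "world_to_cam" (4x4, takes a point from world to camera coordinates). Camera axes: x right, y down, z forward; pixel columns grow to the right and rows downward; lengths in m; the calibration is good to about 2 mm. A picture is of the moment at which its call begins. There is no depth.
- ctrl.close_job(): hands the job in; it is judged then, once.
The state is a dict: "time": time; "joint_positions": joint angles; "qd": joint speeds; "joint_torque": joint torques, N m; "position": TCP position; "tool_rot": TCP orientation; "ft_force": force on the tool from outside, world axes, zero at the start; "torque": the same for the moment, N m; "grip_width": opening from 0.0 (shut) to 1.0 (fully open); "grip_force": force on a finger pad.
Only numpy, scipy, OpenCV 4.12 (cv2) and the standard library are available. Lean on these libraries where they do the work, as an engineer would, in place of code of your own. Each camera call takes 0.05 s, during which the arm holds its last target. There are 200 camera calls.

### The job

Ring the call bell by pressing its plunger right down to its stop, and let it spring back. Then lift the press roller that has a gear on its end out of its cradle and hold it up in the gripper, level and still, its axle a good ten centimetres higher than it lay in the cradle, ready for the pressman to take; keep it roughly level all the way up, and finish while still holding it. Leave the plain roller in its cradle and do not knock the other things about.

Things in the scene. Friction and masses are not known exactly. Their poses are not given: they have to be found in the camera images.
- gear_roller: Roller to lift, 0.45 to 0.75 kg: black rubber cylinder 38 mm thick, 200 mm long, 14 mm steel journals at both ends, steel gear (53 mm over teeth) on one end only. Origin mid-rubber on the axis; x along the axis to the gear, at first pointing away from the robot within 0.3 rad. Gear x 128 to 146 mm, overall -136 to 152. Seated, its axis is level, 64 mm over the table. It may spin about its axis.
- balance_point (a point): Centre of mass of the geared roller: on its axis, 38 mm from the middle of the rubber towards the gear (the gear makes that end heavy; gripped far from here or lightly, the roller may droop; about 35 N on the rubber holds it well). Same axes as gear_roller.
- plain_roller: Bystander: the same rubber roller without a gear, lying in the other cradle in the same way. Origin on its axis at the middle, x along the axis.
- cradle_a: Cradle of the geared roller, fixed: steel base 270 x 70 x 12 mm, two V-notched aluminium uprights 112 mm either side of the middle along x, 12 mm thick, about 53 mm wide, 77 mm high, carrying the journals. Between them the rubber is free, 33 mm of air under it. Origin mid-underside, x along the roller. Cradles and bell take three places side by side in any order.
- cradle_b: Cradle in which the plain roller lies, same shape and size as cradle_a, fixed to the table. Origin at the middle of the underside, x along the roller.
- bell: Counter call bell, fixed to the table: black foot 100 mm in diameter, steel dome 92 mm in diameter whose top is 55 mm above the table, a plunger standing out of the top. Origin at the centre of the underside, z up.
- plunger_top (a point): Centre of the top face of the bell's plunger head, a steel button 22 mm in diameter and 7 mm thick; 78 mm above the table at rest. It moves straight down by 8 mm.
- bell_plunger (a joint): Travel of the bell's plunger in m: 0 at rest (up), 0.008 pressed to its stop. A spring pushes it back up: about 1.8 N to start it, 4.6 N at the stop.
- screwdriver: Bystander: screwdriver lying along x on the table. Origin under its middle.
- wrench: Bystander: wrench lying along x on the table. Origin under its middle.
- tape_roll: Bystander: roll of tape, 90 mm across and 24 mm high, lying flat. Origin at the centre of its underside.
- grease_jar: Bystander: jar 64 mm across and 60 mm high. Origin at the centre of its underside.
- screw_bin: Bystander: open grey plastic bin 60 x 50 x 40 mm. Origin at the centre of its underside.
- knob_part: Bystander: small black machine knob 40 mm across and 34 mm high, lying on its flange. Origin at the centre of its underside.
Not all that is in view belongs to the job. Of the things like the bell, leave any that is blue; of the rest the larger one is meant.

How it is judged:
On the way, in this order (a step that is already met when the one before it is completed fails the run):
1. the bell's plunger is pressed down to its stop, while the geared roller still lies in its cradle (value of joint bell_plunger above 0.007 m and height (world z) of gear_roller below 0.07 m), for 0.04 s.
2. the plunger has sprung back and the geared roller is clear of its cradle in the fingers (value of joint bell_plunger below 0.002 m and height (world z) of gear_roller above 0.1 m and contact force between gear_roller and the fingers above 2 N and contact force between gear_roller and cradle_a below 0.1 N and contact force between gear_roller and cradle_b below 0.1 N and contact force between gear_roller and bell below 0.1 N and contact force between gear_roller and plain_roller below 0.1 N), for 0.2 s.
At the end, for the whole second after the job is handed in: The geared roller is held by the fingers, touching no cradle, bell or other roller: its axis 150 mm or more above the table (86 mm above where it lay), within 5 degrees of level, under 20 mm/s and 0.1 rad/s; the bell plunger is up, the plain roller in its cradle (height (world z) of each of balance_point, gear_roller above 0.15 m and angle between gear_roller's own x axis and vertical between 1.4808 and 1.6608 rad and contact force between gear_roller and the fingers above 2 N and linear speed of gear_roller below 0.02 m/s and angular speed of gear_roller below 0.1 rad/s and value of joint bell_plunger below 0.002 m and contact force between plain_roller and cradle_b above 1 N and contact force between gear_roller and cradle_a below 0.1 N and contact force between gear_roller and cradle_b below 0.1 N and contact force between gear_roller and bell below 0.1 N and contact force between gear_roller and plain_roller below 0.1 N); the arm keeps its last pose, push and grip.
It fails at once if the geared roller tips more than 17 degrees from level (not (angle between gear_roller's own x axis and vertical between 1.2708 and 1.8708 rad)).
It fails at once if the plain roller is moved more than 20 mm (distance of plain_roller from where it was at the start of the episode above 0.02 m).
It fails at once if another loose thing on the table is moved more than 30 mm (distance of any of screwdriver, wrench, tape_roll, grease_jar, screw_bin, knob_part from where it was at the start of the episode above 0.03 m).
It also fails if it takes over 51 s, if anything falls off the work surface, if the arm or the gripper's body presses on something with over 40 N, if the wrist force passes 120 N, or if a joint passes its speed limit or range.

## Working session

There is one attempt and no reset: what is moved stays moved. The work goes in short steps, Python scripts to look and compute and a shell command to move; the robot and the scene stay as the last step left them, time stands still between calls to the robot, and variables do not carry over. Pictures are saved under pics/ and viewed, at most 10 in all, crops included, and the job is handed in when it is done.

```bash
mkdir -p pics; cat > h.py <<'E'
import numpy as np, cv2
from bench import ctrl
def grab(n,f=None):
    d=ctrl.get_image(n)
    if f: cv2.imwrite(f,d["image"][:,:,::-1])
    return d
def ray(d,u,v,z):
    K=np.array(d["K"]);T=np.array(d["world_to_cam"]);R=T[:3,:3];c=-R.T@T[:3,3]
    r=R.T@np.linalg.inv(K)@[u,v,1]
    return c+r*(z-c[2])/r[2]
E
python3 - <<'E'
from h import *
import pickle
s={n:grab(n,f"pics/{n}0.png") for n in("scene","top")}
pickle.dump(s,open("s0.pkl","wb"))
for n in s:
    T=np.array(s[n]["world_to_cam"]);print(n,-T[:3,:3].T@T[:3,3],np.round(T[:3,:3],2).tolist(),s[n]["K"])
print(ctrl.get_state())
E
```

```text
scene [ 1.10846223 -0.23640951  1.01900896] [[0.31, 0.95, -0.0], [0.83, -0.27, -0.49], [-0.47, 0.15, -0.87]] [[424.93610704   0.         313.60123304]
 [  0.         424.93610704 198.30053177]
 [  0.           0.           1.        ]]
top [ 0.46858307 -0.06137524  0.97024789] [[-0.0, -1.0, 0.01], [-0.99, -0.0, -0.14], [0.14, -0.01, -0.99]] [[442.65462353   0.         312.87709118]
 [  0.         442.65462353 204.63213786]
 [  0.           0.           1.        ]]
{'time': 0.1, 'joint_positions': array([ 1.27008819,  0.32175558, -0.07009322,  1.45154945,  0.02261036,
        1.37080093, -0.05691191]), 'qd': array([ 1.06239599e-05, -6.92751081e-04, -1.10832878e-04, -4.23085160e-03,
        3.23106814e-04,  3.68737818e-04, -4.02410237e-04]), 'joint_torque': array([ 1.59946276e-04, -4.92570627e+01, -4.05586381e-01, -3.13399637e+01,
       -6.42112247e-02,  3.95785714e-02,  7.36121274e-05]), 'position': array([ 0.20106414, -0.6176    ,  0.22156838]), 'tool_rot': array([-3.10108295e+00, -4.92236000e-01,  5.80102395e-04]), 'ft_force': array([-1.28946199, -0.42110911, -0.39436709]), 'torque': array([ 0.01843056, -0.00682082,  0.03437222]), 'grip_force': 0.0, 'grip_width': 0.9988096618904542}
```

View pics/top0.png

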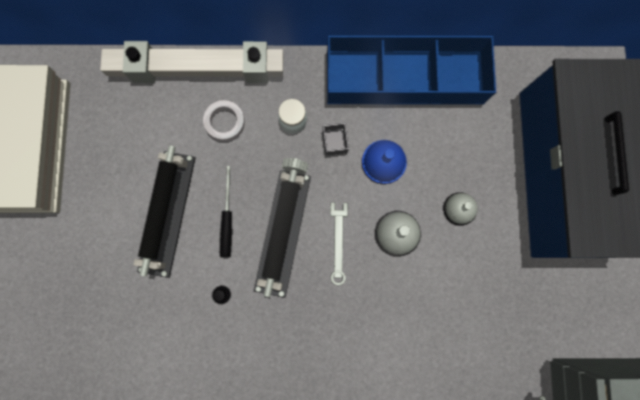

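View pics/scene0.png

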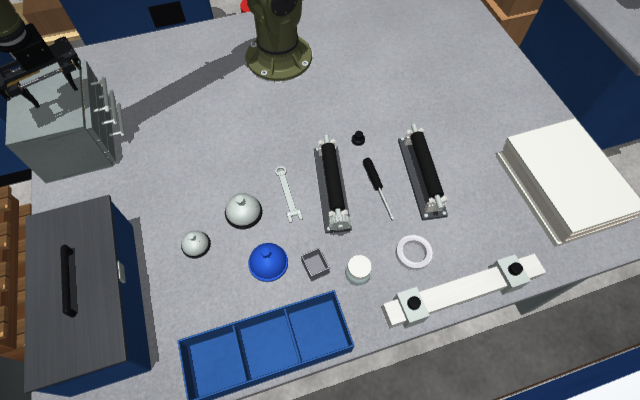

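The bell candidates are blue at top (385,161), large grey at top (398,232) and small grey at top (460,208). The large grey one fits the description. The roller candidates are top (283,228), which is scene (332,180), and top (165,212), which is scene (425,165). In the scene view, a gear seems to show at the far end of the first roller, near (340,226). I'll check both choices in one crop.

```bash
python3 - <<'E'
from h import *
import pickle
s=pickle.load(open("s0.pkl","rb"))
im=s["scene"]["image"][:,:,::-1]
c=cv2.resize(im[115:275,180:460],None,fx=2.8,fy=2.8,interpolation=cv2.INTER_CUBIC)
cv2.imwrite("pics/crop.png",c)
# measure top
d=s["top"];g=cv2.cvtColor(d["image"],cv2.COLOR_RGB2HSV)
for n,(u0,v0,u1,v1) in dict(bell=(370,205,425,260),A=(245,150,320,300),B=(130,140,200,280)).items():
    print(n)
    if n=="bell": continue
    m=(g[v0:v1,u0:u1,2]<38).astype(np.uint8)
    k,l,st,ce=cv2.connectedComponentsWithStats(m)
    i=1+np.argmax(st[1:,4]);p=np.argwhere(l==i)[:,::-1].astype(np.float32)+[u0,v0]
    r=cv2.minAreaRect(p.astype(np.float32));print(r,st[i])
    b=cv2.boxPoints(r);b=b[np.argsort(b[:,1])]
    e=[(b[0]+b[1])/2,(b[2]+b[3])/2]
    P=[ray(d,*q,.07) for q in e];print(P,np.linalg.norm(P[0]-P[1]),(P[0]+P[1])/2,np.arctan2(*(P[0]-P[1])[1::-1]))
E
```

```text
bell
A
((284.9923095703125, 239.36155700683594), (8.244343757629395, 80.6893310546875), 15.255118370056152) [ 26  50  24  80 365]
[array([ 0.60520224, -0.03094762,  0.07      ]), array([0.4472738 , 0.01088328, 0.07      ])] 0.16337447229460078 [ 0.52623802 -0.01003217  0.07      ] -0.25892661080754636
B
((160.49253845214844, 210.88772583007812), (23.857173919677734, 97.50716400146484), 13.722296714782715) [  10   22   44   98 2150]
[array([0.68276025, 0.22609433, 0.07      ]), array([0.48734226, 0.26404804, 0.07      ])] 0.1990695246124685 [0.58505125 0.24507119 0.07      ] -0.19182989064493833
```

View pics/crop.png

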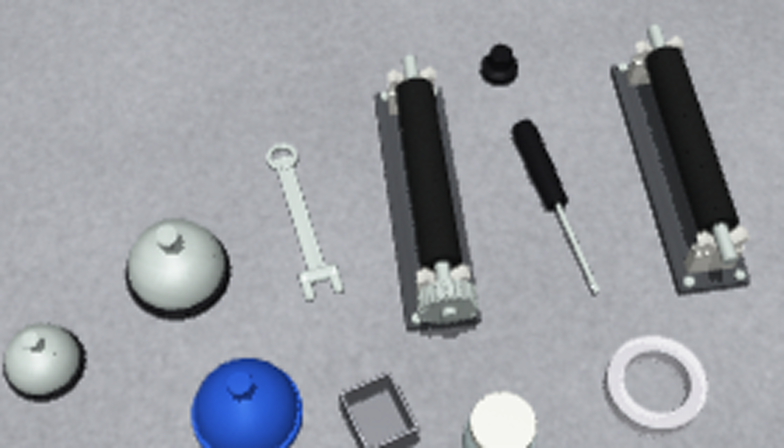

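The crop confirms both choices. The gear is on the left roller, at crop (447,305), and the larger grey bell has its plunger at crop (168,237), which is scene (240,200). Next I'll measure both in the two views.

```bash
python3 - <<'E'
from h import *
import pickle
s=pickle.load(open("s0.pkl","rb"))
for n,(u0,v0,u1,v1),ths in (("scene",(310,128,355,215),(30,40,50)),("top",(245,150,320,300),(45,55,60))):
    d=s[n];g=d["image"].max(2)
    for th in ths:
        m=(g[v0:v1,u0:u1]<th).astype(np.uint8)
        m=cv2.morphologyEx(m,cv2.MORPH_OPEN,np.ones((5,5),np.uint8))
        k,l,st,ce=cv2.connectedComponentsWithStats(m)
        i=1+np.argmax(st[1:,4]);p=(np.argwhere(l==i)[:,::-1]+[u0,v0]).astype(np.float32)
        r=cv2.minAreaRect(p);b=cv2.boxPoints(r);b=b[np.argsort(b[:,1])]
        P=[ray(d,*((b[j]+b[j+1])/2),.07) for j in (0,2)]
        print(n,th,st[i],np.round(r[1],1),np.round(P,3).tolist(),np.linalg.norm(P[0]-P[1]),np.round((P[0]+P[1])/2,4))
    # profile across the roller in top
d=s["top"];g=d["image"].max(2)
for v in (200,230,260): print(v,g[v,255:315].tolist())
def zoom(n,u,v,w): return cv2.resize(s[n]["image"][v-w:v+w,u-w:u+w,::-1],(390,390),interpolation=cv2.INTER_CUBIC)
cv2.imwrite("pics/bell.png",np.hstack([zoom("top",402,232,26),zoom("scene",243,205,26)]))
E
```

```text
scene 30 [19 65  5 10 50] [9. 4.] [[0.598, -0.023, 0.07], [0.623, -0.032, 0.07]] 0.026567961620941632 [ 0.6105 -0.0275  0.07  ]
scene 40 [ 12  15  22  67 904] [66.3 14.4] [[0.444, 0.021, 0.07], [0.646, -0.024, 0.07]] 0.2069285089919163 [ 0.5446 -0.0016  0.07  ]
scene 50 [ 12  15  23  67 955] [66.9 15.1] [[0.443, 0.02, 0.07], [0.647, -0.024, 0.07]] 0.20868042192266625 [ 0.545  -0.0019  0.07  ]
top 45 [  18   35   35   94 1285] [17.5 96.3] [[0.64, -0.023, 0.07], [0.449, 0.019, 0.07]] 0.19606946658127233 [ 0.5442 -0.0019  0.07  ]
top 55 [  17   32   37   98 1746] [18.4 98.3] [[0.642, -0.022, 0.07], [0.447, 0.02, 0.07]] 0.20007892708757505 [ 0.5446 -0.0011  0.07  ]
top 60 [  17   32   38   99 1832] [19.3 99. ] [[0.643, -0.022, 0.07], [0.446, 0.02, 0.07]] 0.2016389948438621 [ 0.5447 -0.001   0.07  ]
200 [136, 136, 134, 132, 132, 130, 131, 132, 133, 131, 131, 131, 133, 134, 134, 135, 132, 122, 104, 86, 80, 78, 71, 59, 50, 47, 47, 47, 46, 46, 46, 45, 44, 44, 44, 43, 39, 40, 37, 37, 39, 50, 64, 75, 77, 78, 78, 78, 78, 78, 86, 110, 129, 138, 140, 137, 136, 136, 138, 137]
230 [140, 139, 139, 138, 140, 139, 138, 137, 136, 137, 128, 111, 89, 81, 77, 72, 61, 47, 42, 42, 42, 42, 42, 43, 42, 43, 42, 40, 39, 38, 36, 35, 34, 33, 41, 56, 70, 76, 78, 78, 77, 77, 78, 81, 94, 117, 131, 136, 139, 140, 139, 137, 134, 134, 135, 137, 137, 136, 137, 137]
260 [133, 135, 136, 130, 116, 95, 82, 76, 73, 63, 47, 38, 35, 37, 37, 38, 38, 40, 40, 38, 39, 38, 36, 36, 35, 34, 31, 32, 42, 59, 74, 78, 77, 78, 77, 77, 78, 82, 101, 122, 132, 135, 136, 134, 132, 131, 131, 132, 132, 133, 136, 135, 134, 134, 133, 132, 134, 134, 137, 138]
```

View pics/bell.png

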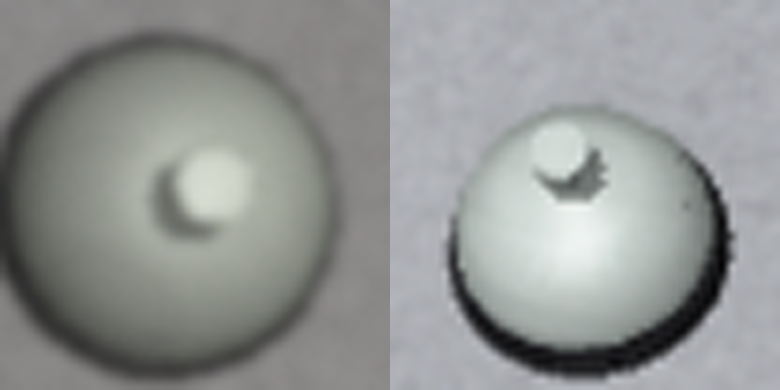

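```bash
cat >> h.py <<'E'
from scipy.spatial.transform import Rotation as Rn
def delta(p,yaw):
    s=ctrl.get_state();R=Rn.from_rotvec(s["tool_rot"])
    x=np.array([np.cos(yaw),np.sin(yaw),0]);z=np.array([0,0,-1.])
    G=Rn.from_matrix(np.c_[x,np.cross(z,x),z])
    print("t",s["time"],"pos",s["position"].round(4),"xyz mm",(R.inv().apply(np.array(p)-s["position"])*1e3).round(1),"rot deg",np.degrees((R.inv()*G).as_rotvec()).round(2),"F",s["ft_force"].round(1))
E
python3 - <<'E'
from h import *
import pickle
s=pickle.load(open("s0.pkl","rb"))
print(ray(s["top"],403.9,230.4,.078),ray(s["scene"],238.9,198.5,.078))
# toolbox corners for a height estimate
for z in (0,.1,.2): print(z,ray(s["top"],520,98,z),ray(s["top"],530,258,z),ray(s["scene"],155,362,z),ray(s["scene"],110,197,z))
p=(ray(s["top"],403.9,230.4,.078)+ray(s["scene"],238.9,198.5,.078))/2
delta([p[0],p[1],.3],-.213)
E
```

```text
[ 0.54274454 -0.25038156  0.078     ] [ 0.54493452 -0.25285383  0.078     ]
0 [ 0.85401534 -0.54314591  0.        ] [ 0.4888     -0.54064615  0.        ] [ 0.85447196 -0.53135085  0.        ] [ 0.38330688 -0.59127699  0.        ]
0.1 [ 0.81429021 -0.49349152  0.1       ] [ 0.48671631 -0.4912494   0.1       ] [ 0.87939718 -0.50240691  0.1       ] [ 0.45446968 -0.55645223  0.1       ]
0.2 [ 0.77456508 -0.44383713  0.2       ] [ 0.48463262 -0.44185265  0.2       ] [ 0.90432241 -0.47346297  0.2       ] [ 0.52563249 -0.52162746  0.2       ]
t 0.1 pos [ 0.2011 -0.6176  0.2216] xyz mm [ 439.2 -242.   -78.1] rot deg [-9.000e-02  3.000e-02  3.024e+01] F [-1.3 -0.4 -0.4]
```

```bash
python3 -m handwheel '[{"z":-0.04},{"x":0.02,"y":-0.01,"z":-0.075,"wz":4},{"x":0.05,"y":-0.028,"z":-0.078,"wz":7},{"x":0.085,"y":-0.047,"z":-0.078,"wz":10},{"x":0.12,"y":-0.066,"z":-0.078,"wz":14},{"x":0.155,"y":-0.085,"z":-0.078,"wz":18},{"x":0.19,"y":-0.105,"z":-0.078,"wz":22},{"x":0.225,"y":-0.124,"z":-0.078,"wz":26},{"x":0.26,"y":-0.143,"z":-0.078,"wz":30.2},{"x":0.26,"y":-0.143,"z":-0.078,"wz":30.2}]' 0 20
python3 -c "
from h import *
delta([.5438,-.2516,.15],-.213)"
```

```text
t 0.1 pos [ 0.2011 -0.6176  0.2216] xyz mm [ 439.2 -241.8   71.9] rot deg [-9.000e-02  3.000e-02  3.024e+01] F [-1.3 -0.4 -0.4]invalid input at $[0]: expected keys x, y, z, wx, wy, wz
```

```bash
python3 -m handwheel '[{"x":0,"y":0,"z":-0.04,"wx":0,"wy":0,"wz":0},{"x":0.02,"y":-0.01,"z":-0.075,"wx":0,"wy":0,"wz":4},{"x":0.05,"y":-0.028,"z":-0.078,"wx":0,"wy":0,"wz":7},{"x":0.085,"y":-0.047,"z":-0.078,"wx":0,"wy":0,"wz":10},{"x":0.12,"y":-0.066,"z":-0.078,"wx":0,"wy":0,"wz":14},{"x":0.155,"y":-0.085,"z":-0.078,"wx":0,"wy":0,"wz":18},{"x":0.19,"y":-0.105,"z":-0.078,"wx":0,"wy":0,"wz":22},{"x":0.225,"y":-0.124,"z":-0.078,"wx":0,"wy":0,"wz":26},{"x":0.26,"y":-0.143,"z":-0.078,"wx":0,"wy":0,"wz":30.2},{"x":0.26,"y":-0.143,"z":-0.078,"wx":0,"wy":0,"wz":30.2}]' 0 20
python3 -c "
from h import *
delta([.5438,-.2516,.15],-.213)"
```

```text
time: 0.93
position: [0.4118, -0.3926, 0.3006]
tool_rot: [-3.121, 0.314, -0.005]
ft_force: [0.3, 0.7, 0.3]
grip_width: 0.326
grip_force: 0.0
t 0.9333 pos [ 0.4118 -0.3926  0.3006] xyz mm [ 100.8 -163.8  151.7] rot deg [-0.29 -0.17  0.7 ] F [0.3 0.7 0.3]
```

```bash
python3 -m handwheel '[{"x":0.02,"y":-0.033,"z":0,"wx":0,"wy":0,"wz":0.7},{"x":0.04,"y":-0.066,"z":0.01,"wx":0,"wy":0,"wz":0.7},{"x":0.06,"y":-0.098,"z":0.03,"wx":0,"wy":0,"wz":0.7},{"x":0.08,"y":-0.13,"z":0.05,"wx":0,"wy":0,"wz":0.7},{"x":0.1,"y":-0.163,"z":0.07,"wx":0,"wy":0,"wz":0.7},{"x":0.1,"y":-0.163,"z":0.11,"wx":0,"wy":0,"wz":0.7},{"x":0.1,"y":-0.163,"z":0.15,"wx":0,"wy":0,"wz":0.7},{"x":0.1,"y":-0.163,"z":0.15,"wx":0,"wy":0,"wz":0.7},{"x":0.1,"y":-0.163,"z":0.15,"wx":0,"wy":0,"wz":0.7}]'
python3 -c "
from h import *
delta([.5438,-.2516,.082],-.213)
grab('scene','pics/s1.png')
im=cv2.imread('pics/s1.png')[140:260,170:350]
cv2.imwrite('pics/s1c.png',cv2.resize(im,None,fx=4,fy=4))"
```

```text
time: 1.68
position: [0.5343, -0.263, 0.1484]
tool_rot: [-3.12, 0.352, 0.009]
ft_force: [0.0, -0.3, 0.5]
grip_width: 0.008
grip_force: 0.0
t 1.6833 pos [ 0.5343 -0.263   0.1484] xyz mm [  7.1 -13.2  66.4] rot deg [-0.07  0.33 -0.66] F [ 0.  -0.3  0.5]
```

View pics/s1c.png

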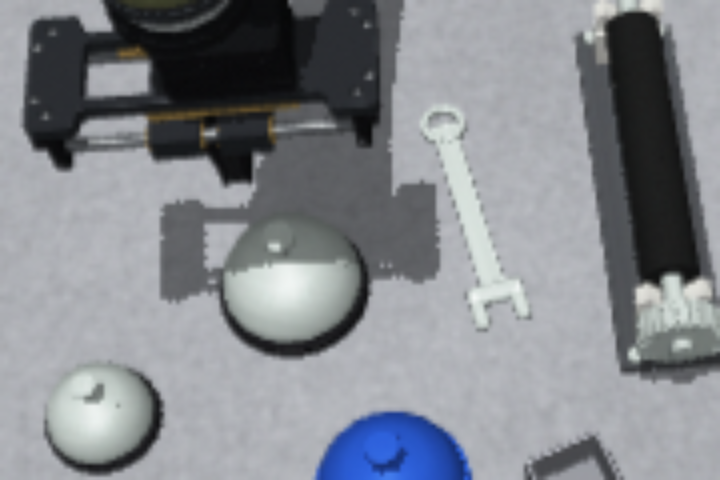

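The closed fingertips are at scene (229,185). They hang behind the plunger at (240,200), which matches the 15 mm correction. I'll shift over and come down to just above the plunger.

```bash
python3 -m handwheel '[{"x":0.007,"y":-0.013,"z":0,"wx":0,"wy":0,"wz":-0.7},{"x":0.007,"y":-0.013,"z":0.03,"wx":0,"wy":0,"wz":-0.7},{"x":0.007,"y":-0.013,"z":0.055,"wx":0,"wy":0,"wz":-0.7},{"x":0.007,"y":-0.013,"z":0.055,"wx":0,"wy":0,"wz":-0.7},{"x":0.007,"y":-0.013,"z":0.055,"wx":0,"wy":0,"wz":-0.7}]'
python3 -c "
from h import *
delta([.5438,-.2516,.078],-.213)"
```

```text
time: 2.15
position: [0.5468, -0.2522, 0.097]
tool_rot: [3.124, -0.332, 0.002]
ft_force: [1.2, -1.1, 0.1]
grip_width: 0.004
grip_force: 0.0
t 2.15 pos [ 0.5468 -0.2522  0.097 ] xyz mm [-3.1  0.1 19. ] rot deg [ 0.   -0.06  0.05] F [ 1.2 -1.1  0.1]
```

Next I'll fix the last 3 mm and press down to z of about 0.070, checking the force before going further.

```bash
python3 -m handwheel '[{"x":-0.003,"y":0,"z":0,"wx":0,"wy":0,"wz":0},{"x":-0.003,"y":0,"z":0.012,"wx":0,"wy":0,"wz":0},{"x":-0.003,"y":0,"z":0.019,"wx":0,"wy":0,"wz":0},{"x":-0.003,"y":0,"z":0.024,"wx":0,"wy":0,"wz":0},{"x":-0.003,"y":0,"z":0.027,"wx":0,"wy":0,"wz":0},{"x":-0.003,"y":0,"z":0.027,"wx":0,"wy":0,"wz":0},{"x":-0.003,"y":0,"z":0.027,"wx":0,"wy":0,"wz":0}]'
python3 -c "
from h import *
delta([.5438,-.2516,.068],-.213)"
```

```text
time: 2.73
position: [0.5439, -0.2521, 0.0704]
tool_rot: [3.123, -0.333, 0.003]
ft_force: [-1.2, -0.3, 10.1]
grip_width: 0.007
grip_force: 4.7
t 2.7333 pos [ 0.5439 -0.2521  0.0704] xyz mm [-0.2 -0.5  2.4] rot deg [ 0.06 -0.1   0.03] F [-1.2 -0.3 10.1]
```

The 10 N reading is above the 4.6 N stop force, so the plunger is on its stop. I'll press 2 mm more to be sure, then go up clear.

```bash
python3 -m handwheel '[{"x":0,"y":0,"z":0.001,"wx":0,"wy":0,"wz":0},{"x":0,"y":0,"z":0.002,"wx":0,"wy":0,"wz":0},{"x":0,"y":0,"z":0.002,"wx":0,"wy":0,"wz":0}]'
python3 -m handwheel '[{"x":0,"y":0,"z":-0.01,"wx":0,"wy":0,"wz":0},{"x":0,"y":0,"z":-0.04,"wx":0,"wy":0,"wz":0},{"x":0,"y":0,"z":-0.08,"wx":0,"wy":0,"wz":0},{"x":0,"y":0,"z":-0.12,"wx":0,"wy":0,"wz":0},{"x":0,"y":0,"z":-0.12,"wx":0,"wy":0,"wz":0}]' 0.087
python3 -c "
from h import *
delta([.5817,-.0096,.19],-.213)"
```

```text
time: 2.98
position: [0.544, -0.2522, 0.0702]
tool_rot: [3.122, -0.333, 0.003]
ft_force: [-6.4, 1.2, 19.2]
grip_width: 0.003
grip_force: 9.7
time: 3.4
position: [0.5474, -0.2531, 0.1954]
tool_rot: [3.119, -0.333, 0.02]
ft_force: [1.4, 0.3, 0.3]
grip_width: 0.299
grip_force: 0.0
t 3.4 pos [ 0.5474 -0.2531  0.1954] xyz mm [ -17.9 -245.3    4.3] rot deg [ 0.19 -0.76  0.03] F [1.4 0.3 0.3]
```

```bash
python3 -m handwheel '[{"x":-0.003,"y":-0.035,"z":0,"wx":0,"wy":0,"wz":0},{"x":-0.006,"y":-0.07,"z":0,"wx":0,"wy":0,"wz":0},{"x":-0.008,"y":-0.105,"z":0,"wx":0,"wy":0,"wz":0},{"x":-0.01,"y":-0.14,"z":0,"wx":0,"wy":0,"wz":0},{"x":-0.013,"y":-0.175,"z":0,"wx":0,"wy":0,"wz":0},{"x":-0.016,"y":-0.21,"z":0,"wx":0,"wy":0,"wz":0},{"x":-0.018,"y":-0.245,"z":0,"wx":0,"wy":0,"wz":0},{"x":-0.018,"y":-0.245,"z":0,"wx":0,"wy":0,"wz":0},{"x":-0.018,"y":-0.245,"z":0,"wx":0,"wy":0,"wz":0},{"x":-0.018,"y":-0.245,"z":0,"wx":0,"wy":0,"wz":0}]' 0.087
python3 -c "
from h import *
delta([.5817,-.0096,.11],-.213)"
```

```text
time: 4.23
position: [0.5769, -0.0089, 0.1861]
tool_rot: [3.123, -0.333, -0.001]
ft_force: [0.0, 0.6, 0.3]
grip_width: 0.984
grip_force: 0.0
t 4.2333 pos [ 0.5769 -0.0089  0.1861] xyz mm [ 4.9 -0.4 76.1] rot deg [0.05 0.04 0.05] F [0.  0.6 0.3]
```

```bash
python3 -m handwheel '[{"x":0.005,"y":0,"z":0.02,"wx":0,"wy":0,"wz":0},{"x":0.005,"y":0,"z":0.05,"wx":0,"wy":0,"wz":0},{"x":0.005,"y":0,"z":0.08,"wx":0,"wy":0,"wz":0},{"x":0.005,"y":0,"z":0.088,"wx":0,"wy":0,"wz":0},{"x":0.005,"y":0,"z":0.088,"wx":0,"wy":0,"wz":0}]'
python3 -c "
from h import *
delta([.5817,-.0096,.045],-.213)
grab('scene','pics/s2.png')
im=cv2.imread('pics/s2.png')[100:260,230:430]
cv2.imwrite('pics/s2c.png',cv2.resize(im,None,fx=3.5,fy=3.5))"
```

```text
time: 4.65
position: [0.5796, -0.0114, 0.0956]
tool_rot: [3.123, -0.337, -0.01]
ft_force: [0.0, -0.1, 0.6]
grip_width: 0.999
grip_force: 0.0
t 4.65 pos [ 0.5796 -0.0114  0.0956] xyz mm [ 2.  -2.3 50.6] rot deg [ 0.09  0.35 -0.11] F [ 0.  -0.1  0.6]
```

View pics/s2c.png

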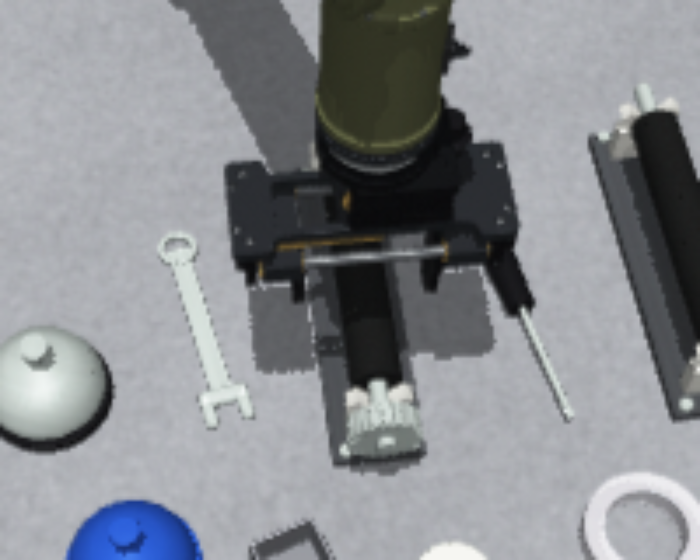

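The plunger is back up at crop (37,348). The fingers straddle the geared roller at crop (298,285) and (430,280), clear of both the wrench and the screwdriver. I'll go down, then close with 35 N.

```bash
python3 -m handwheel '[{"x":0.001,"y":-0.001,"z":0.02,"wx":0,"wy":0,"wz":0},{"x":0.001,"y":-0.001,"z":0.04,"wx":0,"wy":0,"wz":0},{"x":0.001,"y":-0.001,"z":0.05,"wx":0,"wy":0,"wz":0},{"x":0.001,"y":-0.001,"z":0.05,"wx":0,"wy":0,"wz":0},{"x":0.001,"y":-0.001,"z":0.05,"wx":0,"wy":0,"wz":0},{"x":0.001,"y":-0.001,"z":0.05,"wx":0,"wy":0,"wz":0}]'
python3 -c "
from h import *
delta([.5817,-.0096,.045],-.213)"
```

```text
time: 5.2
position: [0.5845, -0.0087, 0.0503]
tool_rot: [-3.124, 0.333, -0.004]
ft_force: [0.0, -0.0, 0.7]
grip_width: 0.999
grip_force: 0.0
t 5.2 pos [ 0.5845 -0.0087  0.0503] xyz mm [-2.6  1.5  5.3] rot deg [-0.02 -0.16  0.02] F [ 0.  -0.   0.7]
```

```bash
python3 -m handwheel '[{"x":-0.002,"y":0.001,"z":0.004,"wx":0,"wy":0,"wz":0},{"x":-0.002,"y":0.001,"z":0.004,"wx":0,"wy":0,"wz":0},{"x":-0.002,"y":0.001,"z":0.004,"wx":0,"wy":0,"wz":0},{"x":-0.002,"y":0.001,"z":0.004,"wx":0,"wy":0,"wz":0},{"x":-0.002,"y":0.001,"z":0.004,"wx":0,"wy":0,"wz":0},{"x":-0.002,"y":0.001,"z":0.004,"wx":0,"wy":0,"wz":0},{"x":-0.002,"y":0.001,"z":0.004,"wx":0,"wy":0,"wz":0},{"x":-0.002,"y":0.001,"z":0.004,"wx":0,"wy":0,"wz":0}]' 0 38
python3 -m handwheel '[{"x":-0.002,"y":0.001,"z":0,"wx":0,"wy":0,"wz":0},{"x":0,"y":0,"z":0,"wx":0,"wy":0,"wz":0},{"x":0,"y":0,"z":0,"wx":0,"wy":0,"wz":0}]'
```

```text
time: 5.87
position: [0.581, -0.0091, 0.0445]
tool_rot: [3.124, -0.333, 0.0]
ft_force: [0.3, 0.4, -0.3]
grip_width: 0.477
grip_force: 0.0
time: 6.12
position: [0.5797, -0.0086, 0.0445]
tool_rot: [3.124, -0.333, -0.005]
ft_force: [-4.9, 1.6, 4.6]
grip_width: 0.426
grip_force: 38.0
```

Gripped at 37 mm with 38 N. I'll start the lift slowly and check the load.

```bash
python3 -m handwheel '[{"x":0,"y":0,"z":-0.002,"wx":0,"wy":0,"wz":0},{"x":0,"y":0,"z":-0.006,"wx":0,"wy":0,"wz":0},{"x":0,"y":0,"z":-0.012,"wx":0,"wy":0,"wz":0},{"x":0,"y":0,"z":-0.018,"wx":0,"wy":0,"wz":0},{"x":0,"y":0,"z":-0.024,"wx":0,"wy":0,"wz":0},{"x":0,"y":0,"z":-0.03,"wx":0,"wy":0,"wz":0},{"x":0,"y":0,"z":-0.03,"wx":0,"wy":0,"wz":0},{"x":0,"y":0,"z":-0.03,"wx":0,"wy":0,"wz":0}]'
python3 -c "
from h import *
s=ctrl.get_state();print(s['torque'],s['tool_rot'])
grab('scene','pics/s3.png')
im=cv2.imread('pics/s3.png')[100:260,230:430]
cv2.imwrite('pics/s3c.png',cv2.resize(im,None,fx=3.5,fy=3.5))"
```

```text
time: 6.78
position: [0.5815, -0.0092, 0.0752]
tool_rot: [3.124, -0.333, 0.002]
ft_force: [-0.1, 1.1, -4.9]
grip_width: 0.425
grip_force: 38.0
[ 0.04601187 -0.01781184 -0.03998257] [ 3.12370538e+00 -3.33020444e-01  2.13328701e-03]
```

View pics/s3c.png

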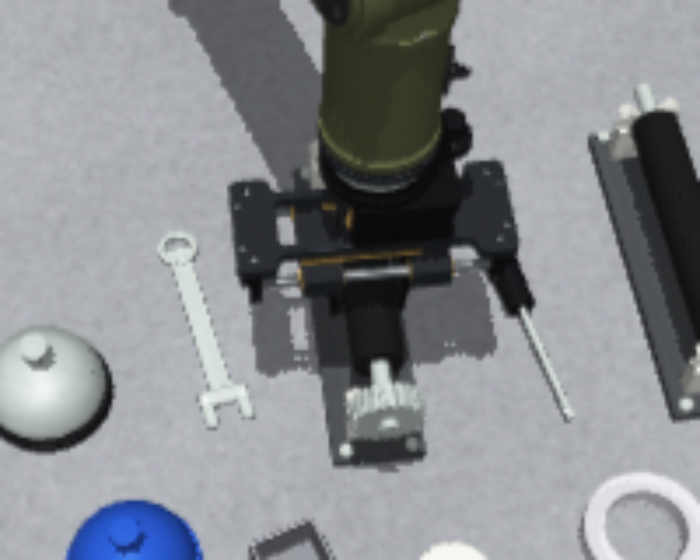

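The roller is up out of its cradle, with the gear at crop (385,410). The 4.9 N load and near-zero moment mean it is held at the balance point. I'll lift another 85 mm.

```bash
python3 -m handwheel '[{"x":0,"y":0,"z":-0.008,"wx":0,"wy":0,"wz":0},{"x":0,"y":0,"z":-0.02,"wx":0,"wy":0,"wz":0},{"x":0,"y":0,"z":-0.033,"wx":0,"wy":0,"wz":0},{"x":0,"y":0,"z":-0.046,"wx":0,"wy":0,"wz":0},{"x":0,"y":0,"z":-0.059,"wx":0,"wy":0,"wz":0},{"x":0,"y":0,"z":-0.072,"wx":0,"wy":0,"wz":0},{"x":0,"y":0,"z":-0.082,"wx":0,"wy":0,"wz":0},{"x":0,"y":0,"z":-0.087,"wx":0,"wy":0,"wz":0},{"x":0,"y":0,"z":-0.087,"wx":0,"wy":0,"wz":0},{"x":0,"y":0,"z":-0.087,"wx":0,"wy":0,"wz":0}]'
python3 -m handwheel '[{"x":0,"y":0,"z":0,"wx":0,"wy":0,"wz":0},{"x":0,"y":0,"z":0,"wx":0,"wy":0,"wz":0},{"x":0,"y":0,"z":0,"wx":0,"wy":0,"wz":0},{"x":0,"y":0,"z":0,"wx":0,"wy":0,"wz":0},{"x":0,"y":0,"z":0,"wx":0,"wy":0,"wz":0},{"x":0,"y":0,"z":0,"wx":0,"wy":0,"wz":0}]'
python3 -c "
from h import *
s=ctrl.get_state();print(s['torque'],abs(s['qd']).max())
grab('scene','pics/s4.png')
im=cv2.imread('pics/s4.png')[100:260,230:430]
cv2.imwrite('pics/s4c.png',cv2.resize(im,None,fx=3.5,fy=3.5))
d=grab('top')
for n,uv in dict(gear=None).items(): pass
cv2.imwrite('pics/t4.png',d['image'][:,:,::-1])"
```

```text
time: 7.67
position: [0.5809, -0.0092, 0.1615]
tool_rot: [3.124, -0.333, -0.0]
ft_force: [0.4, 0.2, -4.7]
grip_width: 0.431
grip_force: 38.0
time: 8.17
position: [0.5809, -0.0091, 0.1613]
tool_rot: [3.124, -0.333, -0.001]
ft_force: [-0.6, 0.2, -4.3]
grip_width: 0.428
grip_force: 38.0
[ 0.07786527 -0.00028742 -0.01109887] 0.0021937909280321352
```

View pics/s4c.png

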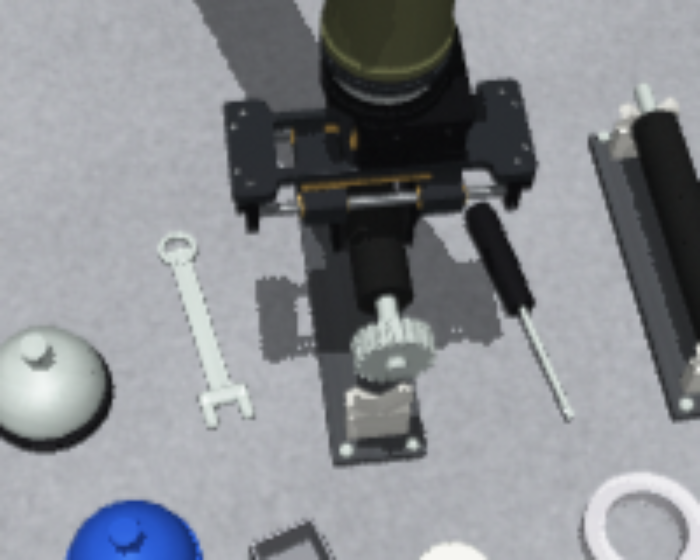

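View pics/t4.png

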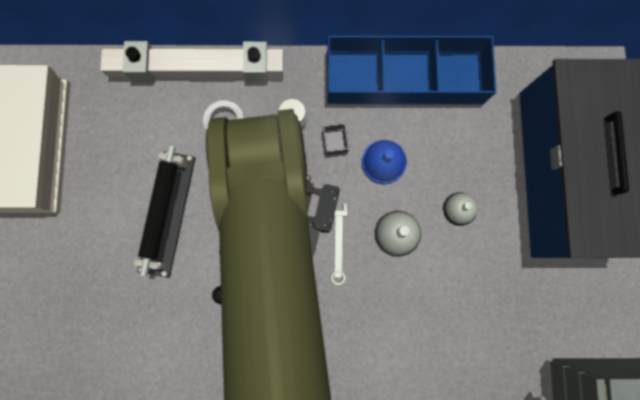

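The geared roller is up and clear of the cradle, with the end of its axle at crop (397,361), which is scene (343,203). The other things are where they were. I'll check that it is level from that pixel.

```bash
python3 - <<'E'
from h import *
import pickle
d=pickle.load(open("s0.pkl","rb"))["scene"]
K,T=np.array(d["K"]),np.array(d["world_to_cam"])
c=np.array([.581,-.0092,.1805]);a=-.213
for t in (-5,0,5):
    t=np.radians(t);P=c+.114*np.array([np.cos(a)*np.cos(t),np.sin(a)*np.cos(t),np.sin(t)])
    q=K@(T[:3,:3]@P+T[:3,3]);print(q[:2]/q[2])
E
```

```text
[341.99685708 205.99116208]
[342.27841066 204.05748324]
[342.51260738 201.74869461]
```

```bash
python3 - <<'E'
from h import *
import pickle
d=pickle.load(open("s0.pkl","rb"))["scene"]
K,T=np.array(d["K"]),np.array(d["world_to_cam"])
a=-.213
for z,n in((.064,'seated'),(.1805,'held')):
  for r in (.114,.108):
    P=np.array([.581,-.0092,z])+r*np.array([np.cos(a),np.sin(a),0]);q=K@(T[:3,:3]@P+T[:3,3]);print(n,r,q[:2]/q[2])
A=cv2.imread("pics/s2.png")[205:240,320:360];B=cv2.imread("pics/s4.png")[180:215,323:363]
cv2.imwrite("pics/cmp.png",np.hstack([cv2.resize(i,(400,350),interpolation=cv2.INTER_NEAREST) for i in(A,B)]))
E
```

```text
seated 0.114 [339.54206346 226.52947909]
seated 0.108 [339.22521233 224.36760643]
held 0.114 [342.27841066 204.05748324]
held 0.108 [341.91964595 201.73559364]
```

View pics/cmp.png

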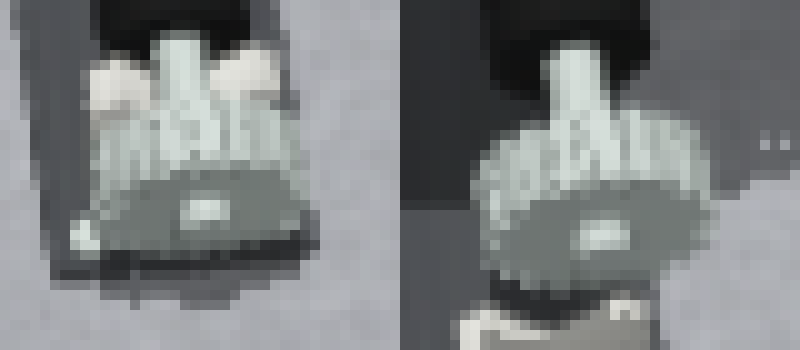

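The hub's offset from its predicted spot is the same seated (226.0 against 226.5) as held (203.7 against 204.1). So the roller is level to about 1° and raised 117 mm. I'll hand the job in.

```bash
python3 -c "
from bench import ctrl
print(ctrl.close_job())"
```

```text
the job is handed in; nothing more can be done
None
```

I rang the larger grey bell down to its stop and it sprang back; the geared roller is now held up level, about 117 mm above where it lay, with nothing else visibly disturbed, and the job is handed in (no verdict was returned).

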